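# Check the dough hook's drive pin under the reading lens

## Task

First stand the loose steel drive pin upright in the hole of the ceramic lid rest, fully down, and let go of it. Then pick up the reading lens by its handle and hold it level and still, lens centred over the pin and at the height marked by the collar on the focus post, without the lens touching the pin or the post, and finish while holding it there. Do not shift the collar, and leave the tub, jug, dough hook and spatula where they are.

Things in the scene. Friction and masses are not known exactly. Their poses are not given: they have to be found in the camera images.
- tray: shallow birch pull-out tray, fixed, 440 (x) x 760 (y) mm, rim 42 mm above the work surface, walls 12 mm thick; inner floor 8 mm above the origin, which is the centre of its underside; everything below stands on this floor
- rest_bore (a point): centre of the mouth of the hole in the lid rest, z up. The rest is a white ceramic square block, 70 x 70 x 24 mm, fixed on the tray floor, with one upright round hole in the middle of its top, 18 mm across and 18 mm deep, mouth slightly chamfered
- pin_mid (a point): centre (half-way up) of the drive pin: a plain steel round bar, 16 mm across, 64 mm long, about 0.1 kg, z along its axis; it stands loose and upright on the tray floor, its chamfered foot down. Standing in the hole its top is 46 mm above the rest's top
- loupe_grip (a point): point to grip on the handle of the reading lens, near its balance point, half-way up the handle (12 mm above its underside). The lens lies flat, loose, about 90 g. Handle: straight bar 90 mm long, 14 mm wide, 24 mm tall; this point is 15 mm from the handle's middle towards the lens. Site x points along the handle to the lens, y across the handle, z up, square to the lens
- loupe_lens (a point): centre of the lens of the reading lens, axes as loupe_grip, from which it lies 60 mm along +x and 7 mm lower. The round rim is 64 mm across and 10 mm tall, underside flush with the handle's; this point is half-way up the rim, z is the lens axis
- post: focus post, fixed on the tray floor 85 to 115 mm to the left (roughly +y) of the hole in the rest; origin at the centre of its underside. Wooden foot 40 mm across and 10 mm tall, upright steel rod 10 mm thick, top 150 mm above the tray floor
- collar_mark (a point): centre of the dark steel collar (24 mm across, 10 mm tall) on the focus post's rod: its mid-height is the height at which to hold the lens's centre. It can slide up and down on the rod, held by friction (about 6 N); its height differs from run to run, 105 to 135 mm above the tray floor
- tub_mid (a point): centre of the closed white starter tub, a bystander, 94 mm across, 79 mm tall, loose
- jug_mid (a point): centre of the glass jug, a bystander, 76 mm across, 85 mm tall, handle to the left (+y), loose
- hook_mid (a point): middle of the steel dough hook lying along x, a bystander, about 130 x 65 mm, 22 mm high, loose
- spatula_grip (a point): handle of the yellow spatula lying along x, a bystander, 240 mm long, loose

How it is judged:
By the outcome, as a careful person would: the job done as asked, in the order asked, and still so for the second after the job is handed in, while the arm keeps its last pose, push and grip.
It also fails if it takes over 64 s, if anything falls off the work surface, if the arm or the gripper's body presses on something with over 40 N, if the wrist force passes 120 N, or if a joint passes its speed limit or range.

## Robot

A 7-joint arm with a two-finger parallel gripper is mounted at the origin on the work surface. World frame = base frame: x ahead of the robot, y to its left, z up, the work surface at z = 0. Lengths are in m, angles in rad, forces in N, time in s.
With the tool pointing down it reaches from about 0.425 to 0.95 m from the base axis. Payload 4.7 kg.
Tool frame: the origin (TCP) lies midway between the tips of the shut fingers; the grasp point (between the pads) lies behind it (robot.pinch_z is the z of the grasp point in the tool frame, in m); z points along the fingers, y is the line along which they close (so a half turn about z gives the same grasp; the last joint's range is limited). The gripper opens to 85 mm and grips with 20 to 120 N. Pads are 22 mm wide; open, the fingers measure 114 mm over their backs; the gripper's body (76 mm by 85 mm) begins 54 mm behind the grasp point. The pads swing forward as they close: fully open they stand 13 mm farther back than shut.
Start: joints at [1.136, 0.469, -0.049, 1.532, 0.024, 1.141, -0.082], TCP at [0.267, -0.62, 0.231] pointing down, gripper open.
Joint ranges: [-2.59, 2.59], [-0.33, 1.99], [-1.39, 1.29], [0.1, 2.45], [-1.04, 4.18], [0.21, 1.99], [-2.66, 2.66]. Speed limits (rad/s): [2.57, 2.57, 3.14, 3.14, 3.14, 3.14, 3.14].

## Interface

Orientations are given as a rotation vector (axis times angle).
In Python, from rig import robot, snapshot, calibration gives the robot as it stands.
- The arm moves only by the tool servo_tool, never from a script. Its argument "rows" is a list that holds one entry, the list of rows, each a list of 7 numbers: the turn, a rotation vector about the tool's x, y, z scaled (see below), then the shift along the tool's x, y, z scaled (see below), then the gripper command: -1 is fully open, 1 is shut, values between are in proportion. In form: [[[ax, ay, az, dx, dy, dz, jaw], ...]]. A call has 1 to 5 rows; each row shifts and turns the commanded pose from where the row before left it, along the tool's axes as they then stand; what a row does not reach is not made up. The controller multiplies each number of a shift by 0.02 m and each number of a turn by 180 degrees. A row lasts 1/12 s, in which the tool goes at most 41.7 mm and 7.16 degrees, less where a joint would pass 70% of its speed; a pose out of reach is approached as far as the arm can. A call with a number of a shift or a turn outside -1 to 1 is refused whole. A call with a gripper value outside its range is refused whole. The fingers move at their own pace and stop on an object; the grip force is fixed at half the most. Time passes only in rows, so rows that do not move let the fingers close. It gives the time, the measured TCP pose, the force, the opening and the grip force at its end, in the units of the state.
- robot.read_state(): the state, without advancing time (a new reading comes with each control period).
- snapshot(name): name is "side" or "top"; returns (picture, depth): 480x640x3 uint8, blue, green, red; 480x640 float32, m along the optical axis (not along the pixel's ray), 0 where there is no reading.
- calibration(name): a dict with "mtx" (3x3 intrinsics, pixels), "eye" and "rotation" of the camera in the world. Camera axes: x right, y down, z forward; pixel columns grow to the right and rows downward; lengths in m; the calibration is good to about 2 mm. A picture is of the moment at which its call begins. calibration takes no time and is no camera call.
- robot.close_job(): hands the job in; it is judged then, once.
The state is a dict: "time": time; "q": joint angles; "joint_vel": joint speeds; "joint_efforts": joint torques, N m; "eef_pos": TCP position; "tcp_rot": TCP orientation; "ft_force": force on the tool from outside, world axes, zero at the start; "torque": the same for the moment, N m; "gripper_width": finger opening in m; "grasp_force": force on a finger pad.
Only numpy, scipy, OpenCV 4.12 (cv2) and the standard library are available. Lean on these libraries where they do the work, as an engineer would, in place of code of your own. Each camera call takes 0.05 s, during which the arm holds its last target. There are 200 camera calls.

## Working session

There is one attempt and no reset: what is moved stays moved. The work goes in short steps, Python scripts to look and compute and a tool call to move; the robot and the scene stay as the last step left them, time stands still between calls to the robot, and variables do not carry over. Pictures are saved under pics/ and viewed, at most 11 in all, crops included, and the job is handed in when it is done.

Besides the shell and the picture viewer there is one more tool, called after "Request:" as name(argument=value, ...), one argument or row to a line, values as JSON. servo_tool: Moves the arm, as the interface text tells. Shifts and turns lie within -1 to 1; 1 stands for 0.02 m of shift or 180 degrees of turn. Its arguments: {"type":"object","properties":{"rows":{"type":"array","items":{"type":"array","items":{"type":"array","items":{"type":"number"}}}}},"required":["rows"]}

```bash
ls; mkdir -p pics; python3 - <<'E'
from rig import robot, snapshot, calibration
import cv2, numpy as np
print(robot.pinch_z); s=robot.read_state(); print({k:np.round(v,3) for k,v in s.items()})
for n in("side","top"):
    p,d=snapshot(n); c=calibration(n); print(n,c)
    cv2.imwrite(f"pics/{n}0.png",p); np.savez(f"{n}0.npz",p=p,d=d)
E
```

```text
pics
-0.0187
{'time': np.float64(0.0), 'q': array([ 1.136,  0.469, -0.049,  1.534,  0.024,  1.141, -0.082]), 'joint_vel': array([ 0.   ,  0.   ,  0.001,  0.001, -0.   ,  0.   ,  0.   ]), 'joint_efforts': array([ 0.0000e+00, -5.1030e+01, -4.7000e-02, -2.3771e+01,  1.1000e-02,
        7.0000e-03, -0.0000e+00]), 'eef_pos': array([ 0.266, -0.62 ,  0.23 ]), 'tcp_rot': array([-3.075e+00, -6.330e-01,  1.000e-03]), 'ft_force': array([-0.977,  0.235, -0.155]), 'torque': array([ 0.002, -0.   ,  0.023]), 'grasp_force': np.float64(0.0), 'gripper_width': np.float64(0.086)}
side {'mtx': array([[481.93543512,   0.        , 314.23452237],
       [  0.        , 481.93543512, 237.06693683],
       [  0.        ,   0.        ,   1.        ]]), 'eye': array([ 0.4138952 , -0.83762184,  0.62652583]), 'rotation': array([-2.12892397,  0.19401312, -0.08805568])}
top {'mtx': array([[515.55181666,   0.        , 320.97183242],
       [  0.        , 515.55181666, 244.59074343],
       [  0.        ,   0.        ,   1.        ]]), 'eye': array([0.50341677, 0.0148775 , 0.94407908]), 'rotation': array([-2.17061287,  2.20866741, -0.10914018])}
```

View pics/top0.png

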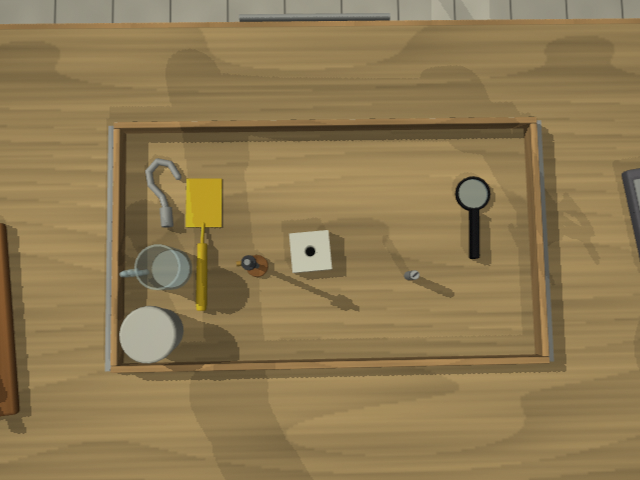

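View pics/side0.png

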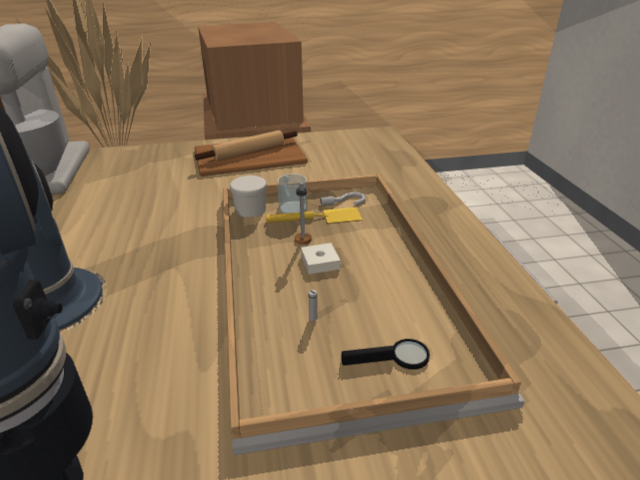

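Top view: hole at about (310,251), pin top (411,275), lens (473,193), handle centre (474,234), post/collar (250,262). Side view: pin (313,300), collar about (301,190), lens (411,353). The bystanders stand on the +y side.

```bash
cat > h.py <<'E'
import cv2, numpy as np
from rig import robot, snapshot, calibration
from scipy.spatial.transform import Rotation as R
def cam(n):
    c=calibration(n); return c["mtx"],np.array(c["eye"]),R.from_rotvec(c["rotation"]).as_matrix()
def ray(n,uv):
    K,e,M=cam(n); return e,M@np.linalg.solve(K,[uv[0],uv[1],1.])
def on(n,uv,z):
    e,d=ray(n,uv); return e+d*(z-e[2])/d[2]
def proj(n,P):
    K,e,M=cam(n); q=K@(M.T@(np.asarray(P)-e)); return q[:2]/q[2]
def tri(a,b):  # a in top, b in side
    e1,d1=ray("top",a); e2,d2=ray("side",b)
    t=np.linalg.lstsq(np.c_[d1,-d2],e2-e1,rcond=None)[0]; p,q=e1+t[0]*d1,e2+t[1]*d2
    return (p+q)/2,np.linalg.norm(p-q)
def blobs(mask,roi,amin=8):
    x0,y0,x1,y1=roi; m=np.ascontiguousarray(mask[y0:y1,x0:x1]).astype(np.uint8)
    n,l,s,c=cv2.connectedComponentsWithStats(m)
    return [(s[i,4],c[i]+[x0,y0],s[i,:4]+[x0,y0,0,0]) for i in range(1,n) if s[i,4]>=amin]
E
python3 - <<'E'
from h import *
np.set_printoptions(precision=4,suppress=True)
t=np.load("top0.npz"); s=np.load("side0.npz"); tp,sp=t["p"],s["p"]
tg=tp.max(2).astype(int); sg=sp.max(2).astype(int)
sat=lambda p:p.max(2).astype(int)-p.min(2)
print("hole",[(a,c,b,on("top",c,.032)) for a,c,b in blobs(tg<60,(296,238,324,265))])
print("rest",[(a,c,b,on("top",c,.032)) for a,c,b in blobs((tg>150)&(sat(tp)<50),(280,225,340,280))])
for a,c,b in blobs(tg<60,(445,165,500,270)): print("loupe",a,c,b,on("top",c,.02))
m=(tg<60); m[:212]=0
for a,c,b in blobs(m,(460,212,490,265)): print("handle",a,c,on("top",c,.032))
print("lens",[(a,c,on("top",c,.018)) for a,c,b in blobs((tg>=75)&(sat(tp)<50),(455,175,491,211),100)])
print("pin",[(a,c,b,on("top",c,.072)) for a,c,b in blobs((sat(tp)<35)&(tg>70),(398,262,425,288))])
def crop(p,x,y,w,h,f): return cv2.resize(p[y:y+h,x:x+w],(w*f,h*f),interpolation=cv2.INTER_NEAREST)
A=np.hstack([crop(tp,230,240,40,40,7),crop(tp,395,255,40,40,7)]); B=np.hstack([crop(sp,280,175,40,40,7),crop(sp,293,285,40,40,7)])
cv2.imwrite("pics/c1.png",np.vstack([A,B]))
d=t["d"]; print("depth floor",np.median(d[300:340,300:400]), "z of depth at rest", .944-d[262,300],"post",d[258:268,240:262].min(),"pin",d[268:282,405:418].min())
E
```

```text
hole [(np.int32(64), array([309.8438, 251.0625]), array([306, 247,   9,   9]), array([0.5654, 0.0164, 0.032 ]))]
rest [(np.int32(1485), array([309.8007, 250.6545]), array([289, 230,  43,  43]), array([0.5661, 0.0165, 0.032 ]))]
loupe 758 [472.9459 220.2071] [455 177  35  82] [ 0.6173 -0.2805  0.02  ]
handle 479 [473.6263 234.8873] [ 0.5894 -0.2768  0.032 ]
lens [(np.int32(651), array([472.6252, 193.192 ]), array([ 0.6673, -0.2826,  0.018 ]))]
pin [(np.int32(119), array([411.4622, 274.7227]), array([404, 270,  16,  10]), array([ 0.5196, -0.1552,  0.072 ]))]
depth floor 0.9299252 z of depth at rest 0.029728174 post 0.0 pin 0.0
```

View pics/c1.png

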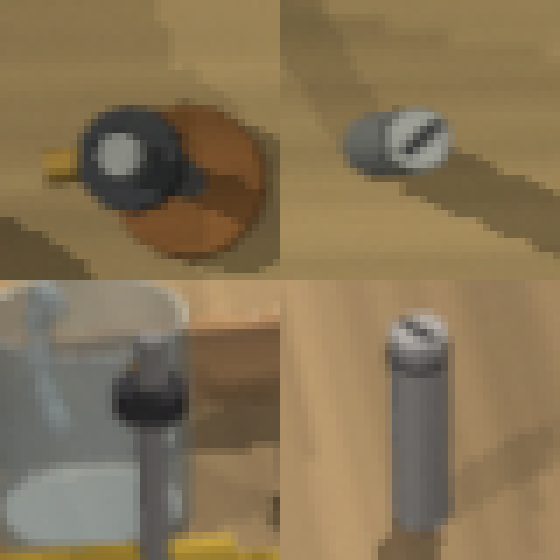

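The crops show the pin top at top (414.2,274.1) and side (312.2,291.9), and the collar silhouette centre at top (248.1,262.1) and side (301.1,191.4). The rod tip is at top (246.4,261.6), the post foot at about (257,265.4).

```bash
python3 - <<'E'
from h import *
np.set_printoptions(precision=4,suppress=True)
print("pin top",tri((414.2,274.1),(312.2,291.9)),on("top",(414.2,274.1),.072),on("side",(312.2,291.9),.072))
print("collar",tri((248.1,262.1),(301.1,191.4)))
print("rod tip",on("top",(246.4,261.6),.158),on("side",(301.1,183.2),.158)); print("foot",on("top",(257,265.4),.018))
s=np.load("side0.npz"); sp=s["p"]; sg=sp.max(2).astype(int)
sat=sp.max(2).astype(int)-sp.min(2)
for a,c,b in blobs((sg>150)&(sat<60),(295,240,350,280),100): print("rest side",a,c,b)
for z in(.032,): print("hole side",[(a,c,on("side",c,z)) for a,c,b in blobs((sg<120),(312,246,330,262),4)])
P=on("top",(309.84,251.06),.032); print("hole proj to side",proj("side",P))
# tilt of tray/floor: corners of tray rim
print(on("top",(117,126),.042),on("top",(540,124),.042),on("top",(551,358),.042),on("top",(110,366),.042))
g=np.vstack([cv2.resize(sp[240:280,295:350],None,fx=8,fy=8,interpolation=0),cv2.resize(sp[335:375,350:405],None,fx=8,fy=8,interpolation=0)]);
cv2.imwrite("pics/c2.png",g[:320])
E
```

```text
pin top (array([ 0.5213, -0.1598,  0.0728]), np.float64(0.001501226420590168)) [ 0.5205 -0.1599  0.072 ] [ 0.5222 -0.1589  0.072 ]
collar (array([0.5438, 0.1126, 0.1386]), np.float64(0.0025184709709679767))
rod tip [0.5424 0.113  0.158 ] [0.5458 0.1139 0.158 ]
foot [0.5422 0.1115 0.018 ]
rest side 616 [320.013  253.4107] [301 242  39  24]
hole side []
hole proj to side [318.3454 253.9941]
[0.793 0.355 0.042] [ 0.7874 -0.4025  0.042 ] [ 0.3712 -0.3999  0.042 ] [0.3735 0.3612 0.042 ]
```

View pics/c2.png

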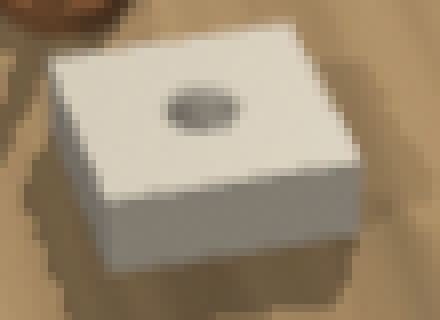

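Side hole is at about (319.8,253.3), which is within 1.5 px of the top view's prediction, so the cameras agree to about 2 mm. Rotating the tool to world axes and heading for the pin.

Request:
servo_tool(
  rows=[
    [[0, 0, 0.0323, 0, 0, 0.5, -1], [0, 0, 0.0323, 0, 0, 0.5, -1], [0, 0, 0.0323, 0, 0, 0.5, -1], [0, 0, 0.0323, 0, 0, 0.5, -1], [0, 0, 0, 0, 0, 0.5, -1]],
  ],
)

```text
time: 0.52
eef_pos: [0.2664, -0.6198, 0.1803]
tcp_rot: [-3.141, 0.003, 0.001]
ft_force: [-0.2, 0.2, 0.2]
gripper_width: 0.086
grasp_force: 0.0
```

Request:
servo_tool(
  rows=[
    [[0, 0, 0, 0.55, -1, 0, -1], [0, 0, 0, 0.55, -1, 0, -1], [0, 0, 0, 0.55, -1, 0, -1], [0, 0, 0, 0.55, -1, 0, -1], [0, 0, 0, 0.55, -1, 0, -1]],
  ],
)

```text
time: 0.93
eef_pos: [0.3218, -0.519, 0.1808]
tcp_rot: [-3.141, -0.004, 0.001]
ft_force: [0.5, 1.3, -0.0]
gripper_width: 0.0854
grasp_force: 0.0
```

Request:
servo_tool(
  rows=[
    [[0, 0, 0, 0.55, -1, 0, -1], [0, 0, 0, 0.55, -1, 0, -1], [0, 0, 0, 0.55, -1, 0, -1], [0, 0, 0, 0.55, -1, 0, -1], [0, 0, 0, 0.55, -1, 0, -1]],
  ],
)

```text
time: 1.35
eef_pos: [0.3768, -0.419, 0.181]
tcp_rot: [-3.141, -0.004, 0.0]
ft_force: [0.2, 0.1, -0.3]
gripper_width: 0.0854
grasp_force: 0.0
```

Request:
servo_tool(
  rows=[
    [[0, 0, 0, 0.55, -1, 0, -1], [0, 0, 0, 0.55, -1, 0, -1], [0, 0, 0, 0.55, -1, 0, -1], [0, 0, 0, 0.55, -1, 0, -1], [0, 0, 0, 0.55, -1, 0, -1]],
  ],
)

```text
time: 1.77
eef_pos: [0.4318, -0.3191, 0.181]
tcp_rot: [-3.142, -0.005, 0.0]
ft_force: [0.3, -0.7, 0.3]
gripper_width: 0.0855
grasp_force: 0.0
```

Request:
servo_tool(
  rows=[
    [[0, 0, 0, 0.55, -1, 0, -1], [0, 0, 0, 0.55, -1, 0, -1], [0, 0, 0, 0.55, -1, 0, -1], [0, 0, 0, 0.55, -1, 0, -1], [0, 0, 0, 0.55, -1, 0, -1]],
  ],
)

```text
time: 2.18
eef_pos: [0.4868, -0.2191, 0.181]
tcp_rot: [3.142, 0.005, -0.0]
ft_force: [1.1, -0.4, 0.3]
gripper_width: 0.0855
grasp_force: 0.0
```

Request:
servo_tool(
  rows=[
    [[0, 0, 0, 0.57, -1, 0, -1], [0, 0, 0, 0.57, -1, 0, -1], [0, 0, 0, 0.57, -0.97, 0, -1], [0, 0, 0, 0, 0, 0, -1], [0, 0, 0, 0, 0, 0.5, -1]],
  ],
)

```text
time: 2.6
eef_pos: [0.5225, -0.1597, 0.1724]
tcp_rot: [3.141, 0.008, 0.006]
ft_force: [-0.6, -1.2, -0.2]
gripper_width: 0.0855
grasp_force: 0.0
```

Request:
servo_tool(
  rows=[
    [[0, 0, 0, 0, 0, 0.8, -1], [0, 0, 0, 0, 0, 0.8, -1], [0, 0, 0, 0, 0, 0.8, -1], [0, 0, 0, 0, 0, 0.6, -1], [0, 0, 0, 0, 0, 0.4, -1]],
  ],
)

```text
time: 3.02
eef_pos: [0.5188, -0.162, 0.101]
tcp_rot: [-3.142, 0.001, 0.005]
ft_force: [-0.0, -0.5, -0.5]
gripper_width: 0.0855
grasp_force: 0.0
```

```bash
python3 - <<'E'
from h import *
s,_=snapshot("side"); t,_=snapshot("top"); print(robot.read_state()["eef_pos"], proj("side",robot.read_state()["eef_pos"]))
cv2.imwrite("pics/a1.png",np.hstack([cv2.resize(s[200:340,250:375],None,fx=3,fy=3),cv2.resize(t[200:340,350:475],None,fx=3,fy=3)]))
E
```

```text
[ 0.51892839 -0.16157927  0.10139406] [310.40323932 280.14333277]
```

View pics/a1.png

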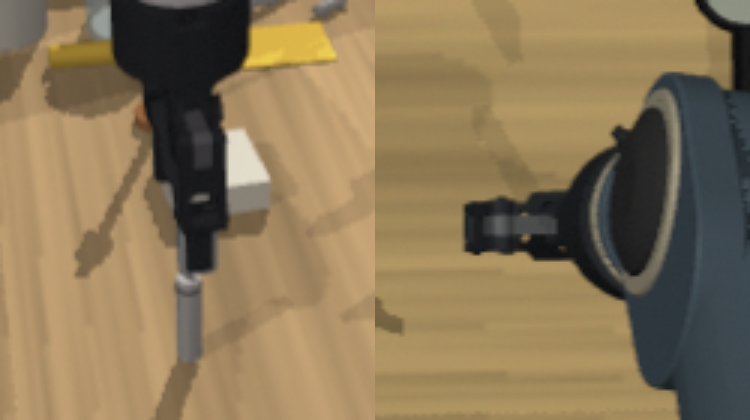

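The fingers straddle the pin, with its top at side crop (188,285) just below the near finger. Descending and closing.

Request:
servo_tool(
  rows=[
    [[0, 0, 0, 0.1, -0.08, 0.7, -1], [0, 0, 0, 0, 0, 0.7, -1], [0, 0, 0, 0, 0, 0.7, -1], [0, 0, 0, 0, 0, 0.6, -1], [0, 0, 0, 0, 0, 0.5, -1]],
  ],
)

```text
time: 3.53
eef_pos: [0.5228, -0.1597, 0.0388]
tcp_rot: [3.141, -0.0, 0.001]
ft_force: [-0.3, 0.4, 0.4]
gripper_width: 0.0852
grasp_force: 0.0
```

Request:
servo_tool(
  rows=[
    [[0, 0, 0, 0, 0, 0, -1], [0, 0, 0, 0, 0, 0, -1], [0, 0, 0, 0, 0, 0, 0], [0, 0, 0, 0, 0, 0, 0.3], [0, 0, 0, 0, 0, 0, 0.5]],
  ],
)

```text
time: 3.95
eef_pos: [0.5233, -0.1594, 0.0401]
tcp_rot: [3.141, -0.0, 0.002]
ft_force: [0.3, -0.1, 0.3]
gripper_width: 0.0517
grasp_force: 0.0
```

Request:
servo_tool(
  rows=[
    [[0, 0, 0, 0, 0, 0, 0.6], [0, 0, 0, 0, 0, 0, 0.7], [0, 0, 0, 0, 0, 0, 0.8], [0, 0, 0, 0, 0, 0, 1], [0, 0, 0, 0, 0, 0, 1]],
  ],
)

```text
time: 4.37
eef_pos: [0.523, -0.1592, 0.0397]
tcp_rot: [3.141, -0.0, 0.001]
ft_force: [-0.6, 0.7, 4.0]
gripper_width: 0.0144
grasp_force: 58.5
```

Request:
servo_tool(
  rows=[
    [[0, 0, 0, 0, 0, 0, 1], [0, 0, 0, 0, 0, 0, 1], [0, 0, 0, 0, 0, 0, 1], [0, 0, 0, 0, 0, 0, 1], [0, 0, 0, 0, 0, 0, 1]],
  ],
)

```text
time: 4.78
eef_pos: [0.523, -0.1593, 0.0397]
tcp_rot: [3.141, -0.0, 0.001]
ft_force: [-1.8, -0.3, 5.3]
gripper_width: 0.0149
grasp_force: 58.6
```

Gripped. Lifting, moving to just before the hole.

Request:
servo_tool(
  rows=[
    [[0, 0, 0, 0, 0, -0.4, 1], [0, 0, 0, 0, 0, -0.8, 1], [0, 0, 0, 0, 0, -0.8, 1], [0, 0, 0, 0, 0, -0.5, 1], [0, 0, 0, 0, 0, 0, 1]],
  ],
)

```text
time: 5.2
eef_pos: [0.5241, -0.1596, 0.0914]
tcp_rot: [3.141, -0.0, 0.006]
ft_force: [-0.8, -0.3, -0.7]
gripper_width: 0.0142
grasp_force: 58.6
```

Request:
servo_tool(
  rows=[
    [[0, 0, 0, 0.15, -0.5, 0, 1], [0, 0, 0, 0.25, -1, 0, 1], [0, 0, 0, 0.25, -1, 0, 1], [0, 0, 0, 0.25, -1, 0, 1], [0, 0, 0, 0.25, -1, 0, 1]],
  ],
)

```text
time: 5.62
eef_pos: [0.5451, -0.0673, 0.0881]
tcp_rot: [-3.141, -0.001, 0.003]
ft_force: [-0.6, -0.1, -1.3]
gripper_width: 0.0141
grasp_force: 58.5
```

Request:
servo_tool(
  rows=[
    [[0, 0, 0, 0.25, -1, 0, 1], [0, 0, 0, 0.25, -1, 0, 1], [0, 0, 0, 0.25, -1, 0, 1], [0, 0, 0, 0.25, -0.9, 0, 1], [0, 0, 0, 0.1, -0.4, 0, 1]],
  ],
)

```text
time: 6.03
eef_pos: [0.5674, 0.0212, 0.0882]
tcp_rot: [-3.14, -0.007, 0.002]
ft_force: [-0.3, 1.0, -2.0]
gripper_width: 0.0142
grasp_force: 58.6
```

Request:
servo_tool(
  rows=[
    [[0, 0, 0, 0, 0, 0, 1], [0, 0, 0, 0, 0, 0, 1], [0, 0, 0, 0, 0, 0, 1]],
  ],
)

```text
time: 6.28
eef_pos: [0.5671, 0.0152, 0.0888]
tcp_rot: [3.14, -0.003, -0.002]
ft_force: [0.0, -0.4, -1.0]
gripper_width: 0.0143
grasp_force: 58.6
```

```bash
python3 - <<'E'
from h import *
np.set_printoptions(precision=4,suppress=True)
s,_=snapshot("side"); t,_=snapshot("top"); st=robot.read_state(); print(st["eef_pos"],st["ft_force"],st["gripper_width"])
print("hole side",on("side",(319.75,253.25),.032)," delta side",on("side",(319.75,253.25),.032)-on("side",(312.2,291.9),.072))
print("proj TCP",proj("side",st["eef_pos"]))
cv2.imwrite("pics/a2.png",cv2.resize(s[195:285,265:375],None,fx=6,fy=6,interpolation=0))
E
```

```text
[0.5674 0.015  0.0891] [-0.8155 -0.476  -1.5141] 0.014081842791387536
hole side [0.5689 0.0186 0.032 ]  delta side [ 0.0467  0.1775 -0.04  ]
proj TCP [319.1497 231.9906]
```

View pics/a2.png

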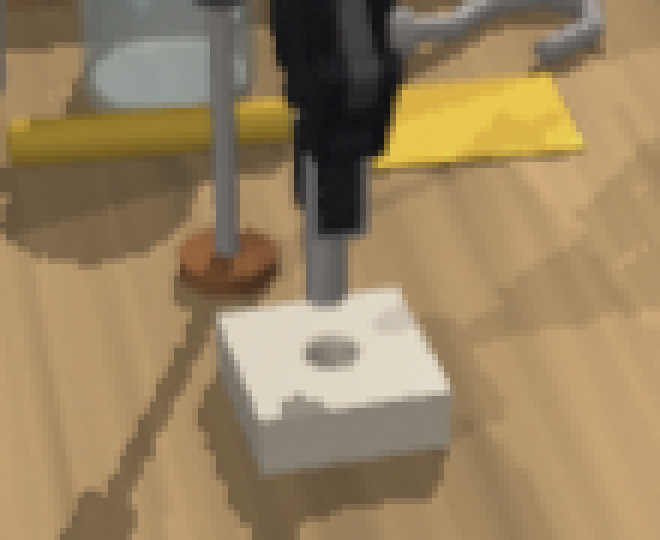

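The pin hangs at side (319,≈245 bottom edge), above the hole at (319.8,253.2). Computing the remaining offset with edge profiles.

```bash
python3 - <<'E'
from h import *
np.set_printoptions(precision=2,suppress=True,linewidth=150)
st=robot.read_state(); x,y,z=st["eef_pos"]; zb=z-.0397+.008
s,_=snapshot("side"); s0=np.load("side0.npz")["p"]
def prof(im,rows,c0,c1):  # grey: saturation-based
    b=im[rows[0]:rows[1],c0:c1].astype(int); return (b.max(2)-b.min(2)).mean(0)
print("carried sat",np.arange(308,332)); print(prof(s,(238,243),308,332))
print("start sat rows 300-312",np.arange(302,324)); print(prof(s0,(300,312),302,324))
print("vert carried",240+np.arange(10),s[240:250,317:321].astype(int).mean((1,2)))
print("vert start",312+np.arange(14),s0[312:326,310:314].astype(int).mean((1,2)))
P0=np.array([.5222,-.1589]); H=np.array([.5689,.0186])
print("start foot proj",proj("side",[*P0,.008]),"mid proj",proj("side",[*P0,.035]))
print("over hole foot proj",proj("side",[*H,zb]),"+10mm",proj("side",[*H,zb+.01]),"d/dx1mm",proj("side",[H[0]+.001,H[1],zb])-proj("side",[*H,zb]),"d/dy1mm",proj("side",[H[0],H[1]+.001,zb])-proj("side",[*H,zb]))
E
```

```text
carried sat [308 309 310 311 312 313 314 315 316 317 318 319 320 321 322 323 324 325 326 327 328 329 330 331]
[56.4 51.  50.2 57.  64.2 66.6 71.  58.8  6.6  6.2  6.6  6.8  6.4  5.6 16.4 50.  72.2 69.8 69.  68.  67.6 66.4 66.8 66.2]
start sat rows 300-312 [302 303 304 305 306 307 308 309 310 311 312 313 314 315 316 317 318 319 320 321 322 323]
[71.33 70.75 70.5  69.42 68.33 66.75 54.    9.67  6.83  6.67  6.42  6.17  6.33  5.58 14.33 44.25 64.58 64.67 64.5  64.08 62.75 61.42]
vert carried [240 241 242 243 244 245 246 247 248 249] [104.25 104.17 104.08 104.   106.75 139.75 189.83 210.08 210.67 210.25]
vert start [312 313 314 315 316 317 318 319 320 321 322 323 324 325] [101.75 102.5  102.08 101.83 101.42 101.58 101.42 101.5   97.    89.08  89.    90.    90.75  90.75]
start foot proj [312.74 318.4 ] mid proj [312.53 307.47]
over hole foot proj [319.66 243.55] +10mm [319.63 239.65] d/dx1mm [ 0.46 -0.05] d/dy1mm [-0.08 -0.25]
```

Request:
servo_tool(
  rows=[
    [[0, 0, 0, 0.075, -0.125, 0, 1], [0, 0, 0, 0, 0, 0.3, 1], [0, 0, 0, 0, 0, 0.5, 1], [0, 0, 0, 0, 0, 0.3, 1], [0, 0, 0, 0, 0, 0, 1]],
  ],
)

```text
time: 6.85
eef_pos: [0.5677, 0.0191, 0.0652]
tcp_rot: [3.141, -0.0, -0.006]
ft_force: [-0.4, 0.1, -0.4]
gripper_width: 0.0141
grasp_force: 58.6
```

Request:
servo_tool(
  rows=[
    [[0, 0, 0, 0, 0, 0, 1], [0, 0, 0, 0, 0, 0, 1]],
  ],
)

```text
time: 7.02
eef_pos: [0.5693, 0.0193, 0.0671]
tcp_rot: [3.142, -0.0, -0.0]
ft_force: [0.2, 0.4, -1.4]
gripper_width: 0.0142
grasp_force: 58.6
```

```bash
python3 - <<'E'
from h import *
np.set_printoptions(precision=4,suppress=True,linewidth=150)
s,_=snapshot("side"); t,_=snapshot("top"); st=robot.read_state(); print(st["eef_pos"],st["ft_force"])
x,y,z=st["eef_pos"]
b=s[242:246,308:332].astype(int); print((b.max(2)-b.min(2)).mean(0)); print(b.max(2).mean(0))
print(proj("side",[.5689,.0186,z-.0317]))
cv2.imwrite("pics/a3.png",np.hstack([cv2.resize(s[215:275,290:350],None,fx=6,fy=6,interpolation=0),cv2.resize(t[215:275,280:340],None,fx=6,fy=6,interpolation=0)]))
E
```

```text
[0.5695 0.0193 0.0675] [ 1.0721 -0.3672 -1.0082]
[47.25 53.   62.5  64.   62.75 62.25 62.75 57.25 31.5   6.25  5.75  5.5   4.75  5.    4.75 18.75 39.25 38.   37.75 39.   38.5  37.75 36.75 41.  ]
[113.5  135.5  163.5  173.75 176.5  178.   184.75 181.   139.25 107.5  109.5  105.5   99.5   97.25  91.5  127.25 193.75 195.25 201.25 206.75 207.75
 209.   207.   195.75]
[319.7351 251.8067]
```

View pics/a3.png

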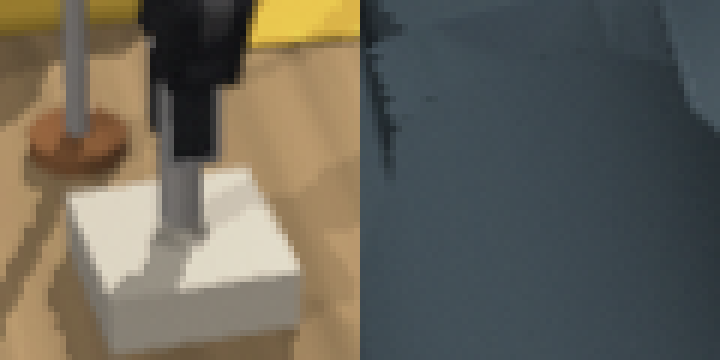

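Side view: pin centred at column 319.6 (target 319.7), its foot just over the hole; top view is occluded by the arm. Nudging y and descending slowly.

Request:
servo_tool(
  rows=[
    [[0, 0, 0, 0, 0.06, 0, 1], [0, 0, 0, 0, 0, 0.1, 1], [0, 0, 0, 0, 0, 0.1, 1], [0, 0, 0, 0, 0, 0.1, 1], [0, 0, 0, 0, 0, 0, 1]],
  ],
)

```text
time: 7.53
eef_pos: [0.5689, 0.018, 0.0608]
tcp_rot: [3.141, -0.0, -0.001]
ft_force: [0.1, 0.3, -0.9]
gripper_width: 0.0147
grasp_force: 58.6
```

Request:
servo_tool(
  rows=[
    [[0, 0, 0, 0, 0, 0.05, 1], [0, 0, 0, 0, 0, 0.05, 1], [0, 0, 0, 0, 0, 0, 1]],
  ],
)

```text
time: 7.78
eef_pos: [0.5691, 0.018, 0.0591]
tcp_rot: [3.141, -0.0, -0.0]
ft_force: [-0.1, -0.4, -2.0]
gripper_width: 0.0145
grasp_force: 58.6
```

No contact 4.6 mm below the mouth, so it has entered. Continuing.

Request:
servo_tool(
  rows=[
    [[0, 0, 0, 0, 0, 0.12, 1], [0, 0, 0, 0, 0, 0.12, 1], [0, 0, 0, 0, 0, 0.12, 1], [0, 0, 0, 0, 0, 0.1, 1], [0, 0, 0, 0, 0, 0, 1]],
  ],
)

```text
time: 8.2
eef_pos: [0.569, 0.018, 0.0495]
tcp_rot: [3.141, -0.0, -0.001]
ft_force: [-0.8, -0.4, -2.2]
gripper_width: 0.0145
grasp_force: 58.5
```

Request:
servo_tool(
  rows=[
    [[0, 0, 0, 0, 0, 0.08, 1], [0, 0, 0, 0, 0, 0.06, 1], [0, 0, 0, 0, 0, 0.04, 1], [0, 0, 0, 0, 0, 0, 1]],
  ],
)

```text
time: 8.53
eef_pos: [0.5692, 0.0179, 0.0463]
tcp_rot: [3.141, -0.0, -0.0]
ft_force: [-0.4, -0.8, -0.7]
gripper_width: 0.0148
grasp_force: 58.6
```

Request:
servo_tool(
  rows=[
    [[0, 0, 0, 0, 0, 0.05, 1], [0, 0, 0, 0, 0, 0.03, 1], [0, 0, 0, 0, 0, 0, 1]],
  ],
)

```text
time: 8.78
eef_pos: [0.5694, 0.0179, 0.0457]
tcp_rot: [3.141, -0.0, 0.0]
ft_force: [-2.7, -1.5, 5.6]
gripper_width: 0.0144
grasp_force: 59.5
```

Bottomed at z 0.0457, exactly as expected (+6 N). Releasing.

Request:
servo_tool(
  rows=[
    [[0, 0, 0, 0, 0, 0, 0.5], [0, 0, 0, 0, 0, 0, 0.2], [0, 0, 0, 0, 0, 0, 0], [0, 0, 0, 0, 0, 0, 0], [0, 0, 0, 0, 0, 0, 0]],
  ],
)

```text
time: 9.2
eef_pos: [0.5694, 0.0184, 0.0449]
tcp_rot: [-3.141, -0.0, -0.0]
ft_force: [0.2, -0.2, -0.2]
gripper_width: 0.0426
grasp_force: 0.0
```

Request:
servo_tool(
  rows=[
    [[0, 0, 0, 0, 0, -0.3, 0], [0, 0, 0, 0, 0, -0.6, 0], [0, 0, 0, 0, 0, -1, 0], [0, 0, 0, 0, 0, -1, 0], [0, 0, 0, 0, 0, -1, 0]],
  ],
)

```text
time: 9.62
eef_pos: [0.5694, 0.0182, 0.1248]
tcp_rot: [-3.141, -0.0, -0.001]
ft_force: [0.4, -0.4, -1.0]
gripper_width: 0.0425
grasp_force: 0.0
```

Request:
servo_tool(
  rows=[
    [[0, 0, 0, 0, 0, -0.5, -1], [0, 0, 0, 0, 1, 0, -1], [0, 0, 0, 0, 1, 0, -1], [0, 0, 0, 0, 1, 0, -1], [0, 0, 0, 0, 1, 0, -1]],
  ],
)

```text
time: 10.03
eef_pos: [0.5693, -0.0627, 0.1336]
tcp_rot: [3.141, 0.0, 0.001]
ft_force: [-0.7, 0.4, -0.1]
gripper_width: 0.0854
grasp_force: 0.0
```

Request:
servo_tool(
  rows=[
    [[0, 0, 0, 0.2, 1, 0, -1], [0, 0, 0, 0.2, 1, 0, -1], [0, 0, 0, 0.2, 1, 0, -1], [0, 0, 0, 0.2, 1, 0, -1], [0, 0, 0, 0.2, 1, 0, -1]],
  ],
)

```text
time: 10.45
eef_pos: [0.5893, -0.1629, 0.1334]
tcp_rot: [3.142, -0.0, 0.001]
ft_force: [0.3, -0.2, 0.6]
gripper_width: 0.0853
grasp_force: 0.0
```

Request:
servo_tool(
  rows=[
    [[0, 0, 0, 0.2, 1, 0, -1], [0, 0, 0, 0.2, 1, 0, -1], [0, 0, 0, 0.2, 1, 0, -1], [0, 0, 0, 0.2, 1, 0, -1], [0, 0, 0, 0, 0.5, 0, -1]],
  ],
)

```text
time: 10.87
eef_pos: [0.6054, -0.2552, 0.1333]
tcp_rot: [3.14, -0.005, 0.001]
ft_force: [0.8, -0.5, 0.0]
gripper_width: 0.0851
grasp_force: 0.0
```

```bash
python3 - <<'E'
from h import *
np.set_printoptions(precision=4,suppress=True,linewidth=150)
s,_=snapshot("side"); t,_=snapshot("top"); st=robot.read_state(); print(st["eef_pos"],st["tcp_rot"],st["ft_force"]); np.savez("b.npz",s=s,t=t)
cv2.imwrite("pics/a4.png",np.hstack([cv2.resize(s[150:300,260:385],None,fx=3,fy=3,interpolation=0),cv2.resize(t[170:320,220:345],None,fx=3,fy=3,interpolation=0)]))
E
```

```text
[ 0.6045 -0.2544  0.133 ] [ 3.1405 -0.0061 -0.0005] [ 0.163  -0.1129  0.1964]
```

View pics/a4.png

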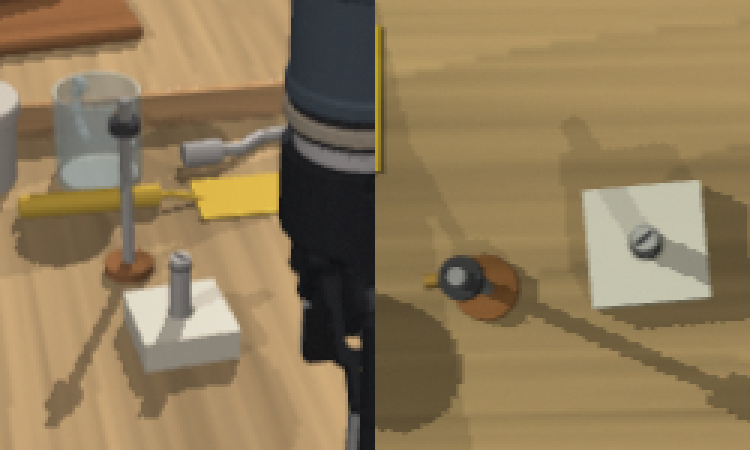

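Pin stands fully in the hole (top crop (645,242), centred on the rest); jug, spatula and post look unchanged. Now the lens pose, using the unobstructed first pictures.

```bash
python3 - <<'E'
from h import *
np.set_printoptions(precision=4,suppress=True,linewidth=150)
tp=np.load("top0.npz")["p"]; sp=np.load("side0.npz")["p"]
m=(tp.max(2)<60).astype(np.uint8); m[:214]=0; m[:, :455]=0; m[:,495:]=0; m[270:]=0
pts=cv2.findNonZero(m); v=cv2.fitLine(pts,cv2.DIST_L2,0,.01,.01).ravel(); r=cv2.minAreaRect(pts); print(v,r)
a=on("top",v[2:]-30*v[:2]*np.sign(v[1]),.03); b=on("top",v[2:]+30*v[:2]*np.sign(v[1]),.03); print("handle angle",np.degrees(np.arctan2(*(a-b)[[1,0]])), "centre",on("top",v[2:],.03))
box=cv2.boxPoints(r); print([on("top",q,.030)[:2] for q in box])
m=(tp.max(2)<60).astype(np.uint8); m[:170]=0; m[206:]=0; m[:,:445]=0; m[:,500:]=0
c=max(cv2.findContours(m,0,1)[0],key=cv2.contourArea); (x,y),rad=cv2.minEnclosingCircle(c); print("rim top",(x,y),rad,on("top",(x,y),.013))
g=sp.max(2); m=(g<60).astype(np.uint8); m[:330]=0; m[380:]=0; m[:,:335]=0; m[:,440:]=0
c=max(cv2.findContours(m,0,1)[0],key=cv2.contourArea); x,y,w,h=cv2.boundingRect(c); print("loupe side",x,y,w,h)
m2=m.copy(); m2[:,:390]=0; cc=max(cv2.findContours(m2,0,1)[0],key=cv2.contourArea); e=cv2.fitEllipse(cc); print(e,"lens side",on("side",e[0],.013))
E
```

```text
[  0.0013  -1.     473.6318 235.8627] ((474.0, 236.0), (44.0, 10.0), 90.0)
handle angle -2.4834703759630394 centre [ 0.5879 -0.2774  0.03  ]
[array([ 0.6274, -0.2706]), array([ 0.6272, -0.2887]), array([ 0.548 , -0.2853]), array([ 0.5483, -0.2674])]
rim top (472.3888854980469, 193.20370483398438) 17.407215118408203 [ 0.6681 -0.2838  0.013 ]
loupe side 342 339 87 30
((409.2344970703125, 353.7507019042969), (28.41790008544922, 39.24686050415039), 100.61251068115234) lens side [ 0.6685 -0.2835  0.013 ]
```

Lens centre is (0.668,−0.283) from both cameras, handle yaw about −3°, so the grip is near (0.609,−0.280). Going there.

Request:
servo_tool(
  rows=[
    [[0, 0, 0, 0.11, 0.65, 0, -1], [0, 0, 0, 0.11, 0.63, 0, -1], [0, 0, 0.0155, 0, 0, 0.5, -1], [0, 0, 0, 0, 0, 0.8, -1], [0, 0, 0, 0, 0, 0.8, -1]],
  ],
)

```text
time: 11.38
eef_pos: [0.6104, -0.2781, 0.0912]
tcp_rot: [3.14, -0.076, 0.003]
ft_force: [-0.7, 1.1, 0.2]
gripper_width: 0.0853
grasp_force: 0.0
```

Request:
servo_tool(
  rows=[
    [[0, 0, 0, 0, 0, 0.8, -1], [0, 0, 0, 0, 0, 0.6, -1], [0, 0, 0, 0, 0, 0.3, -1], [0, 0, 0, 0, 0, 0, -1], [0, 0, 0, 0, 0, 0, -1]],
  ],
)

```text
time: 11.8
eef_pos: [0.61, -0.2776, 0.0571]
tcp_rot: [3.141, -0.076, 0.001]
ft_force: [-1.0, -0.5, 0.5]
gripper_width: 0.0854
grasp_force: 0.0
```

```bash
python3 - <<'E'
from h import *
np.set_printoptions(precision=4,suppress=True,linewidth=150)
s,_=snapshot("side"); st=robot.read_state(); print(st["eef_pos"],st["tcp_rot"],st["ft_force"])
P=st["eef_pos"]; print(proj("side",[P[0],P[1],.032]))
cv2.imwrite("pics/a5.png",cv2.resize(s[270:400,300:460],None,fx=4,fy=4,interpolation=0))
E
```

```text
[ 0.6103 -0.2777  0.0577] [ 3.1402 -0.0763  0.0022] [ 0.2919  0.0777 -0.6047]
[376.0957 347.9801]
```

View pics/a5.png

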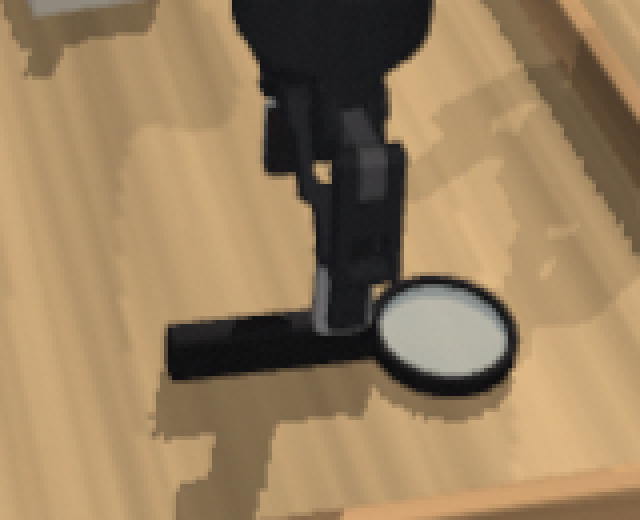

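The handle runs crop (170,345)–(370,345), the near finger at x≈345 and the rim beginning at 370: the grip lies just behind the rim, as planned. Descending and closing.

Request:
servo_tool(
  rows=[
    [[0, 0, 0, 0, 0.08, 0.6, -1], [0, 0, 0, 0, 0, 0.6, -1], [0, 0, 0, 0, 0, 0.6, -1], [0, 0, 0, 0, 0, 0.4, -1], [0, 0, 0, 0, 0, 0, -0.3]],
  ],
)

```text
time: 12.27
eef_pos: [0.6077, -0.2783, 0.0099]
tcp_rot: [-3.139, 0.076, 0.007]
ft_force: [1.1, 0.0, -0.2]
gripper_width: 0.0753
grasp_force: 0.0
```

Request:
servo_tool(
  rows=[
    [[0, 0, 0, 0, 0, 0, 0.2], [0, 0, 0, 0, 0, 0, 0.4], [0, 0, 0, 0, 0, 0, 0.4]],
  ],
)

```text
time: 12.52
eef_pos: [0.6101, -0.2793, 0.0135]
tcp_rot: [3.14, -0.077, 0.002]
ft_force: [-0.8, -0.3, -0.4]
gripper_width: 0.0388
grasp_force: 0.0
```

Request:
servo_tool(
  rows=[
    [[0, 0, 0, 0, 0, 0.1, 0.5], [0, 0, 0, 0, 0, 0, 0.6], [0, 0, 0, 0, 0, 0, 0.7], [0, 0, 0, 0, 0, 0, 0.8], [0, 0, 0, 0, 0, 0, 1]],
  ],
)

```text
time: 12.93
eef_pos: [0.6098, -0.2793, 0.0114]
tcp_rot: [3.14, -0.077, 0.001]
ft_force: [0.0, -0.5, 1.7]
gripper_width: 0.0125
grasp_force: 60.2
```

Request:
servo_tool(
  rows=[
    [[0, 0, 0, 0, 0, 0, 1], [0, 0, 0, 0, 0, 0, 1], [0, 0, 0, 0, 0, 0, 1], [0, 0, 0, 0, 0, 0, 1]],
  ],
)

```text
time: 13.27
eef_pos: [0.6098, -0.2793, 0.0114]
tcp_rot: [3.14, -0.077, 0.001]
ft_force: [-1.6, 0.8, 4.9]
gripper_width: 0.0131
grasp_force: 60.4
```

Gripped. Lifting, then carrying towards the pin.

Request:
servo_tool(
  rows=[
    [[0, 0, 0, 0, 0, -0.3, 1], [0, 0, 0, 0, 0, -0.6, 1], [0, 0, 0, 0, 0, -0.8, 1], [0, 0, 0, 0, 0, -0.9, 1], [0, 0, 0, 0, 0, -0.9, 1]],
  ],
)

```text
time: 13.68
eef_pos: [0.6093, -0.2787, 0.0818]
tcp_rot: [-3.14, 0.076, 0.001]
ft_force: [-0.0, -0.2, -0.2]
gripper_width: 0.0126
grasp_force: 59.8
```

Request:
servo_tool(
  rows=[
    [[0, 0, 0, 0, 0, -0.9, 1], [0, 0, 0, 0, 0, -0.9, 1], [0, 0, 0, 0, 0, -0.6, 1], [0, 0, 0, 0, 0, -0.4, 1], [0, 0, 0, 0, 0, 0, 1]],
  ],
)

```text
time: 14.1
eef_pos: [0.6105, -0.2794, 0.1391]
tcp_rot: [3.14, -0.076, 0.005]
ft_force: [1.3, 0.9, -0.8]
gripper_width: 0.0128
grasp_force: 59.8
```

Request:
servo_tool(
  rows=[
    [[0, 0, 0, -0.2, -0.4, 0, 1], [0, 0, 0, -0.3, -0.7, 0, 1], [0, 0, 0, -0.36, -0.9, 0, 1], [0, 0, 0, -0.36, -0.9, 0, 1], [0, 0, 0, -0.36, -0.9, 0, 1]],
  ],
)

```text
time: 14.52
eef_pos: [0.58, -0.1999, 0.1352]
tcp_rot: [-3.139, 0.076, 0.005]
ft_force: [0.6, 0.8, -1.0]
gripper_width: 0.0125
grasp_force: 59.8
```

Request:
servo_tool(
  rows=[
    [[0, 0, 0, -0.36, -0.9, 0, 1], [0, 0, 0, -0.36, -0.9, 0, 1], [0, 0, 0, -0.36, -0.9, 0, 1], [0, 0, 0, -0.36, -0.9, 0, 1], [0, 0, 0, -0.36, -0.9, 0, 1]],
  ],
)

```text
time: 14.93
eef_pos: [0.5482, -0.1083, 0.1355]
tcp_rot: [-3.14, 0.076, 0.005]
ft_force: [0.0, 0.2, -0.2]
gripper_width: 0.0125
grasp_force: 59.8
```

Request:
servo_tool(
  rows=[
    [[0, 0, 0, -0.36, -0.9, 0, 1], [0, 0, 0, -0.36, -0.9, 0, 1], [0, 0, 0, -0.36, -0.9, 0, 1], [0, 0, 0, -0.36, -0.9, 0, 1], [0, 0, 0, -0.36, -0.9, 0, 1]],
  ],
)

```text
time: 15.35
eef_pos: [0.5166, -0.017, 0.1356]
tcp_rot: [-3.141, 0.076, 0.005]
ft_force: [0.9, 0.7, -0.0]
gripper_width: 0.0129
grasp_force: 59.8
```

Request:
servo_tool(
  rows=[
    [[0, 0, 0, -0.36, -0.9, 0, 1], [0, 0, 0, -0.2, -0.6, 0, 1], [0, 0, 0, 0, 0, 0, 1], [0, 0, 0, 0, 0, 0, 1]],
  ],
)

```text
time: 15.68
eef_pos: [0.5078, 0.0126, 0.136]
tcp_rot: [3.14, -0.074, -0.003]
ft_force: [-0.6, -0.7, -0.6]
gripper_width: 0.0127
grasp_force: 59.8
```

```bash
python3 - <<'E'
from h import *
np.set_printoptions(precision=4,suppress=True,linewidth=150)
s,_=snapshot("side"); t,_=snapshot("top"); st=robot.read_state(); print(st["eef_pos"],st["tcp_rot"],st["ft_force"],st["grasp_force"]); np.savez("c.npz",s=s,t=t)
cv2.imwrite("pics/a6.png",np.hstack([cv2.resize(s[155:275,265:355],None,fx=4,fy=4,interpolation=0),cv2.resize(t[190:310,230:340],None,fx=4,fy=4,interpolation=0)]))
E
```

```text
[0.5086 0.0111 0.1364] [ 3.1399 -0.0785 -0.0015] [-0.4152  0.0293 -0.5086] 59.8148649930954
```

View pics/a6.png

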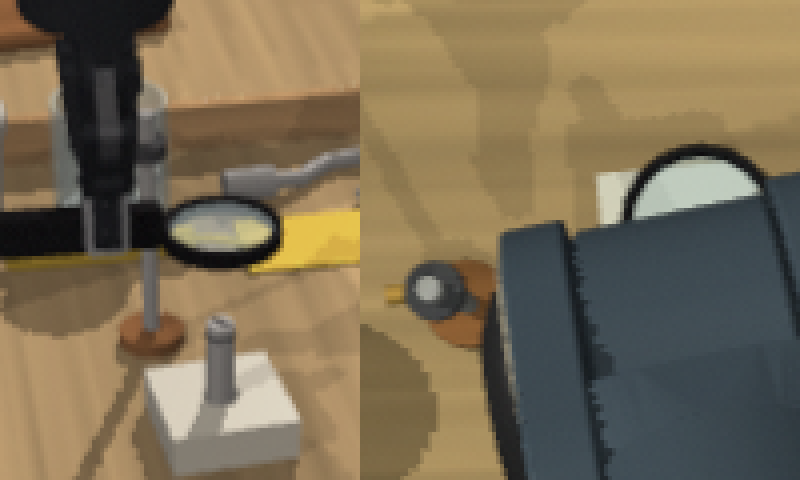

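Side crop: rim ellipse centre (222,230) → pixel (320,212), pin top (221,323); the lens hangs level beside the post with clear space. In the top view only the rim's upper arc (~(698,205) crop centre) shows. Measuring the offset.

```bash
python3 - <<'E'
from h import *
np.set_printoptions(precision=4,suppress=True,linewidth=160)
f=np.load("c.npz"); s,t=f["s"],f["t"]; s0=np.load("side0.npz")["p"]; P=robot.read_state()["eef_pos"]
# side rim: dark pixels right of handle
m=(s.max(2)<75).astype(np.uint8); m[:198]=0; m[226:]=0; m[:,:308]=0; m[:,340:]=0
c=max(cv2.findContours(m,0,1)[0],key=cv2.contourArea); x,y,w,h=cv2.boundingRect(c); e=cv2.fitEllipse(c); print("side bbox",x,y,w,h,e)
# top arc
m=(t.max(2)<50).astype(np.uint8); m[:222]=0; m[243:]=0; m[:,:294]=0; m[:,336:]=0
c=np.vstack(cv2.findContours(m,0,1)[0]).reshape(-1,2).astype(float)
u=[]  # outer edge: first dark pixel from the top in every column
for q in range(int(c[:,0].min()),int(c[:,0].max())+1):
    r=np.where(m[:,q])[0]
    if len(r) and r[0]<238: u.append((q,r[0]-.5))
u=np.array(u); A=np.c_[2*u,np.ones(len(u))]; k=np.linalg.lstsq(A,(u**2).sum(1),rcond=None)[0]; print("top circle",k[:2],np.sqrt(k[2]+k[0]**2+k[1]**2),len(u))
print("expect radius",515.55*.032/(.944-.141))
zl=P[2]+.0016
# pin top as it stands in the hole, both views (b.npz)
b=np.load("b.npz"); bs,bt=b["s"],b["t"]
ang=np.arctan2(-.0785*2,3.14*2)*2; d=np.array([np.cos(ang),np.sin(ang)])
print("tcp",P,"robot-lens guess",P[:2]+d*.06)
L=on("side",e[0],zl); T=on("top",k[:2],zl+.005); print("lens side",L,"lens top",T)
sat=lambda p:p.max(2).astype(int)-p.min(2)
for a,cc,bb in blobs((bt.max(2)>60)&(sat(bt)<40)&(bt.max(2)<190),(300,242,322,262),20): print("pin blob top",a,cc,bb)
print("col 299-303 side0 rows 178..200"); print(s0[178:200,300:303].mean(2).mean(1))
X=on("side",(301.1,182.6),.158)
for z in (.128,.133,.138,.143,.158): print(z,proj("side",[X[0],X[1],z]))
E
```

```text
side bbox 308 203 27 19 ((320.2497863769531, 212.19256591796875), (16.96784019470215, 28.030738830566406), 87.76766204833984)
top circle [314.8674 244.7174] 18.930925323504137 34
expect radius 20.544956413449565
tcp [0.5086 0.0111 0.1364] robot-lens guess [0.5685 0.0081]
lens side [0.5697 0.013  0.138 ] lens top [0.5676 0.0082 0.143 ]
pin blob top 241 [310.9295 250.444 ] [300 242  22  19]
col 299-303 side0 rows 178..200
[131.6667 131.8889 131.2222 132.7778 138.5556 129.3333  96.7778  82.6667  82.7778  83.2222  83.3333  82.5556  70.7778  46.8889  39.1111  36.3333  37.
  48.1111  71.7778  84.2222  84.3333  83.6667]
0.128 [301.4748 194.707 ]
0.133 [301.4131 192.7142]
0.138 [301.3511 190.7116]
0.143 [301.2888 188.6989]
0.158 [301.1 182.6]
```

```bash
python3 - <<'E'
from h import *
np.set_printoptions(precision=2,suppress=True,linewidth=160)
s0=np.load("side0.npz")["p"]; K,eye,M=cam("side")
print(s0[184:200,294:310].mean(2).round(0).astype(int))
X=on("side",(301.1,182.6),.158)
for it in range(2):
  v=(eye-X)[:2]; v/=np.linalg.norm(v)
  tipf=proj("side",[*(X[:2]+.005*v),.158])
  print("X",X,"tip front row",tipf); X=on("side",(301.1,182.6+183.8-tipf[1]),.158)
for z in (.134,.136,.138,.140):
  print(z,"front-bottom",proj("side",[*(X[:2]+.012*v),z-.005])[1],"back-top",proj("side",[*(X[:2]-.012*v),z+.005])[1],"front-top",proj("side",[*(X[:2]+.012*v),z+.005])[1],"rod/top junction",proj("side",[*(X[:2]+.005*v),z+.005])[1])
print("foot front",proj("side",[*(X[:2]+.02*v),.008]),proj("side",[*(X[:2]+.02*v),.018])); c=s0[236:252,300:305].astype(int); print(c.mean(1))
E
```

```text
[[103 103 104 109 105  88  92 101  98  91 100  93  88  88  86  86]
 [112 116 115 117 113  91  79  84  85  91 100  93  90  90  90  90]
 [119 123 119 117 104  84  80  83  85  90  98  92  89  90  90  89]
 [112 111 111 106  88  79  80  83  86  89  89  88  86  88  86  88]
 [111 111 103  91  68  69  80  84  86  87  70  78  84  88  83  84]
 [112 108  84  66  60  67  79  83  85  82  62  64  74  85  80  80]
 [112 104  70  58  59  57  69  72  72  69  62  60  66  87  79  77]
 [111 103  67  49  48  40  45  46  49  56  58  50  59  88  81  77]
 [111 104  62  32  37  36  38  39  41  45  46  36  54  85  84  86]
 [112 103  63  34  36  36  36  36  37  37  36  34  55  89  89  93]
 [111 106  83  50  36  36  38  37  37  36  38  47  70  94  89  85]
 [111 112 107  86  66  56  47  48  49  52  66  75  84  88  80  79]
 [112 112 111 109  99  85  70  72  73  84 105  94  86  83  79  79]
 [112 112 112 111 110  94  81  85  87 100 120  93  86  83  80  79]
 [112 112 112 111 109  93  81  85  87  93 106  93  85  84  78  78]
 [112 112 112 111 107  93  80  84  87  88  94  95  93  95  99  99]]
X [0.55 0.12 0.16] tip fron
[... 265 characters left out ...]
5 front-top 191.96179060886504 rod/top junction 190.5221468891791
0.138 front-bottom 195.19142669050166 back-top 186.29009769353647 front-top 191.1503075082856 rod/top junction 189.71370685416383
0.14 front-bottom 194.3864522903746 back-top 185.4873861384749 front-top 190.337184898178 rod/top junction 188.9036425001167
foot front [303.01 244.35] [302.9  240.76]
[[ 76.4  84.   95.4]
 [ 66.2  80.2 100. ]
 [ 44.   69.  101. ]
 [ 42.4  68.2 102.2]
 [ 43.2  70.  105.2]
 [ 41.6  67.6 100.8]
 [ 36.8  59.8  89.2]
 [ 37.2  59.8  88.6]
 [ 52.4  76.2  99.4]
 [ 66.4  92.8 111.6]
 [ 94.8 117.6 133.8]
 [138.8 159.  171.2]
 [156.8 175.  185.4]
 [151.  169.6 181.2]
 [147.6 167.  179.2]
 [144.8 163.8 175.6]]
```

Collar height comes out at z ≈ 0.137 (three edges agree, scaled to the rod tip). The lens is at 0.138 and about 9.7 mm short in y.

Request:
servo_tool(
  rows=[
    [[0, 0, 0, -0.01, -0.15, 0.02, 1], [0, 0, 0, -0.02, -0.2, 0.02, 1], [0, 0, 0, -0.01, -0.14, 0, 1], [0, 0, 0, 0, 0, 0, 1], [0, 0, 0, 0, 0, 0, 1]],
  ],
)

```text
time: 16.2
eef_pos: [0.5086, 0.0221, 0.1361]
tcp_rot: [3.141, -0.076, 0.0]
ft_force: [0.3, 0.0, -0.6]
gripper_width: 0.0125
grasp_force: 59.8
```

Request:
servo_tool(
  rows=[
    [[0, 0, 0, 0, 0, 0, 1], [0, 0, 0, 0, 0, 0, 1], [0, 0, 0, 0, 0, 0, 1], [0, 0, 0, 0, 0, 0, 1], [0, 0, 0, 0, 0, 0, 1]],
  ],
)

```text
time: 16.62
eef_pos: [0.5085, 0.0219, 0.1361]
tcp_rot: [3.141, -0.077, 0.0]
ft_force: [-0.4, 0.4, -0.6]
gripper_width: 0.0125
grasp_force: 59.8
```

```bash
python3 - <<'E'
from h import *
from scipy.optimize import least_squares
np.set_printoptions(precision=4,suppress=True,linewidth=160)
s,_=snapshot("side"); t,_=snapshot("top"); st=robot.read_state(); P=st["eef_pos"]; print(P,st["tcp_rot"],st["joint_vel"].round(3))
zl=P[2]+.0016; K,eye,M=cam("top")
m=(t.max(2)<50).astype(np.uint8); m[:218]=0; m[243:]=0; m[:,:285]=0; m[:,336:]=0
u=[]
for q in range(288,334):
    r=np.where(m[:,q])[0]
    if len(r) and 222<r[0]<236: u.append((q,r[0]-.5))
u=np.array(u)
w=np.array([on("top",p,zl+.005)[:2] for p in u])  # outer rim edge, top face
f=least_squares(lambda c:np.hypot(*(w-c).T)-.032,[.567,.018],loss="soft_l1",f_scale=.001); print("lens top",f.x,"rms",np.sqrt((f.fun**2).mean()),len(u),"want [.5654 .0164]")
m=(s.max(2)<75).astype(np.uint8); m[:192]=0; m[224:]=0; m[:,:308]=0; m[:,340:]=0
c=max(cv2.findContours(m,0,1)[0],key=cv2.contourArea); print("bbox",cv2.boundingRect(c)); e=cv2.fitEllipse(c)
pc=[proj("side",[.5689+.032*np.cos(a),.0186+.032*np.sin(a),zl+dz]) for a in np.linspace(0,6.28,60) for dz in(-.005,.005)]
print("lens side",e[0],on("side",e[0],zl),"want [.5689 .0186]; expected bbox",np.min(pc,0),np.max(pc,0))
cv2.imwrite("pics/a7.png",np.hstack([cv2.resize(s[155:275,265:355],None,fx=4,fy=4,interpolation=0),cv2.resize(t[190:310,230:340],None,fx=4,fy=4,interpolation=0)]))
E
```

```text
[0.5085 0.0219 0.1361] [ 3.1406 -0.0767  0.0002] [ 0.001 -0.     0.001  0.001  0.001 -0.     0.   ]
lens top [0.5652 0.0183] rms 0.000551495399011095 32 want [.5654 .0164]
bbox (308, 201, 27, 19)
lens side (319.8267517089844, 210.0305633544922) [0.5706 0.0225 0.1377] want [.5689 .0186]; expected bbox [303.8415 201.5414] [334.8888 220.9498]
```

View pics/a7.png

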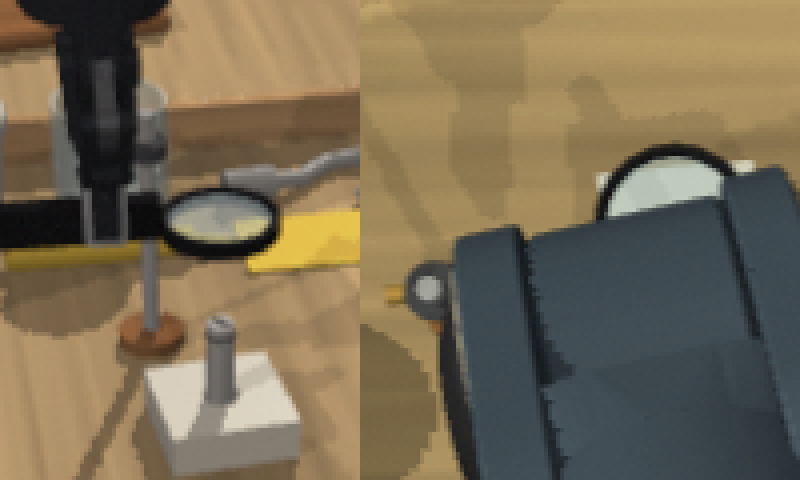

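Lens in side crop spans (165–280, 188–258), level-looking; top crop arc centred about (673,…) over the rest. Side rows sit ~1 px high, so checking pitch along the handle.

```bash
python3 - <<'E'
from h import *
np.set_printoptions(precision=2,suppress=True,linewidth=160)
s,_=snapshot("side"); P=robot.read_state()["eef_pos"]; g=s.max(2).astype(float)
a=-.0488; d=np.array([np.cos(a),np.sin(a)]); n=np.array([d[1],-d[0]])  # n: toward camera (-y)
zb=P[2]+.0016-.005
def pt(u,v,z): return proj("side",[*(P[:2]+u*d+v*n),z])
def low(col,r0,r1):   # lower boundary (dark->bright), subpixel
    x=g[r0:r1,col]; r=r0+np.where(x<45)[0].max(); b=np.median(g[r+2:r+4,col]); k=g[r,col]; return r+.5+np.clip((b-g[r+1,col])/(b-20),0,1)
cols=[250,256,262,268,274,280,298,301,304]
us=np.linspace(-.09,.07,400); pr=np.array([pt(u,.007,zb) for u in us])
for c in cols:
    u=np.interp(c,pr[:,0],us); print(c,"u mm",u*1e3,"expected",np.interp(c,pr[:,0],pr[:,1]),"seen",low(c,200,230))
# rim lower/upper front edges
L=P[:2]+.06*d
for c in (314,318,322,326):
    q=np.array([proj("side",[L[0]+.032*np.cos(t),L[1]+.032*np.sin(t),zb]) for t in np.linspace(np.pi,2*np.pi,80)]); print("rim",c,np.interp(c,q[:,0],q[:,1]),low(c,208,225))
E
```

```text
Traceback (most recent call last):
ValueError: zero-size array to reduction operation maximum which has no identity
```

```bash
python3 - <<'E'
from h import *
np.set_printoptions(precision=2,suppress=True,linewidth=160)
s,_=snapshot("side"); P=robot.read_state()["eef_pos"]; g=s.max(2).astype(float)
a=-.0488; d=np.array([np.cos(a),np.sin(a)]); n=np.array([d[1],-d[0]])
zb=P[2]+.0016-.005
def pt(u,v,z): return proj("side",[*(P[:2]+u*d+v*n),z])
def low(col,r0,r1):
    x=g[r0:r1,col]; w=np.where(x<60)[0]
    if not len(w): return None
    r=r0+w.max(); b=np.median(g[r+2:r+4,col]); return r+.5+np.clip((b-g[r+1,col])/(b-20),0,1)
us=np.linspace(-.09,.07,400); pr=np.array([pt(u,.007,zb) for u in us])
for c in [266,270,274,278,282,299,302]:
    print(c,"u mm",np.interp(c,pr[:,0],us)*1e3,"expected",np.interp(c,pr[:,0],pr[:,1]),"seen",low(c,200,228))
L=P[:2]+.06*d
for c in (314,318,322,326):
    q=np.array([proj("side",[L[0]+.032*np.cos(t),L[1]+.032*np.sin(t),zb]) for t in np.linspace(np.pi,2*np.pi,80)]); print("rim",c,np.interp(c,q[:,0],q[:,1]),low(c,208,225))
E
```

```text
266 u mm -50.31024870677589 expected 218.69127269202428 seen 217.0
270 u mm -42.162387325660205 expected 218.3934103877286 seen 216.84979423868313
274 u mm -34.00119249022735 expected 218.09554808343287 seen 216.76582278481013
278 u mm -25.82663227862583 expected 217.79768577913717 seen 216.13636363636363
282 u mm -17.63866365759864 expected 217.49982347484146 seen 215.84426229508196
299 u mm 17.310470038285267 expected 216.23390868158472 seen 214.77433628318585
302 u mm 23.50334337845566 expected 216.01051195336294 seen 214.76829268292684
rim 314 220.47307831000856 219.9179104477612
rim 318 220.86168201380144 219.84965034965035
rim 322 220.7219525120687 219.80434782608697
rim 326 220.03303104370596 218.88805970149255
```

Handle and rim are parallel to the expected level line, so there is no tilt. The uniform 1 px comes from the side view's ~1 % vertical scale, also seen on the post. Final small trim.

Request:
servo_tool(
  rows=[
    [[0, 0, 0, 0.02, 0.06, 0.03, 1], [0, 0, 0, 0, 0, 0, 1], [0, 0, 0, 0, 0, 0, 1], [0, 0, 0, 0, 0, 0, 1], [0, 0, 0, 0, 0, 0, 1]],
  ],
)

```text
time: 17.23
eef_pos: [0.5089, 0.0208, 0.1355]
tcp_rot: [3.141, -0.077, 0.0]
ft_force: [0.0, 0.5, -1.7]
gripper_width: 0.0127
grasp_force: 59.8
```

Request:
servo_tool(
  rows=[
    [[0, 0, 0, 0, 0, 0, 1], [0, 0, 0, 0, 0, 0, 1], [0, 0, 0, 0, 0, 0, 1], [0, 0, 0, 0, 0, 0, 1], [0, 0, 0, 0, 0, 0, 1]],
  ],
)

```text
time: 17.65
eef_pos: [0.5089, 0.0208, 0.1355]
tcp_rot: [3.141, -0.077, 0.0]
ft_force: [-0.6, -1.1, -0.5]
gripper_width: 0.0125
grasp_force: 59.8
```

Steady: lens centre is at about z 0.137 over the pin. Handing in.

```bash
python3 -c "
from rig import robot
print(robot.close_job())"
```

```text
the job is handed in; nothing more can be done
None
```

The pin stands upright and fully down in the lid rest. The lens is held level and still over it at the collar's height (centre z about 0.137 m, within 1–2 mm by my measurements), clear of pin and post, and I handed the job in at about 18 s; the verdict was not shown.

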